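# Heft the reagent bottles and close the cooler

### The job

Heft the two opaque reagent bottles to feel how full they are: stand any bottle that is at least half full (270 g or more) in the reagent cooler, and any that is less than half full in the green refill tray. Close the cooler with its cover plate, flat on the rim with both pins through its holes. Set everything down without dropping or tipping it, and leave the other things on the bench where they are.

Things in the scene. Friction and masses are not known exactly. Their poses are not given: they have to be found in the camera images.
- bottle_blue: opaque white reagent bottle, blue cap and blue label stripe, upright on the bench, 74 mm diameter, 125 mm high; cap 46 mm diameter, from 100 to 125 mm up; neck 40 mm diameter, 90 to 100 mm; shoulder slopes out to 78 mm. Its fill is unseen and differs every time: empty it weighs 60 g, half full 270 g, full 480 g. Origin: centre of its underside, z up
- bottle_red: opaque white reagent bottle, red cap and red label stripe, upright on the bench, 74 mm diameter, 125 mm high; cap 46 mm diameter, from 100 to 125 mm up; neck 40 mm diameter, 90 to 100 mm; shoulder slopes out to 78 mm. Its fill is unseen and differs every time: empty it weighs 60 g, half full 270 g, full 480 g. Origin: centre of its underside, z up
- cooler: reagent cooler, a white box fixed to the bench, with an open well for bottles and a control module (display, knob) on its +y side, 108 mm wide, 145 mm high. The box round the well is 186 (x) by 238 (y) mm, rim 152 mm high; the well 150 (x) by 190 (y) mm: wide-open fingers fit in it only if they open along x. Origin: centre of the well, at bench height; z up
- cooler_floor (a point): centre of the well's floor, 20 mm above the bench. The well takes both bottles side by side, at y = +46 and -46 mm (round black mats mark the places); they end 7 mm below the rim. Axes as the cooler's
- cooler_rim (a point): centre of the well's mouth, at rim height, 152 mm above the bench. Two upright steel pins stand on the rim at x = 0, y = +107 and -107 mm: 8 mm diameter, 14 mm high, conical tips 3 mm wide. Axes as the cooler's
- cover: the cooler's loose cover, a flat light-grey plate 186 (x) by 238 (y) by 5 mm, 300 g, lying handle up. Two through holes of 12 mm diameter at x = 0, y = +107 and -107 mm go over the cooler's pins, either way round. Seated, it lies flat, its underside on the rim, the pins standing 9 mm out of the holes. Origin: centre of its underside, z up
- cover_handle (a point): middle of the cover's black bar handle, 36 mm above the plate's underside: the bar is 14 mm wide (x), 12 mm tall and 100 mm long (along the cover's y), on posts 42 mm either side of the middle
- tray: mint-green refill tray, loose, open-topped, 150 (x) by 200 (y) mm, 35 mm high, walls and floor 5 mm, 500 g; takes both bottles side by side at y = +46 and -46 mm. Origin: centre of its underside, z up
- tube_rack: bystander: white rack of violet-capped tubes, 90 x 200 x 95 mm; origin at the centre of its underside
- spray_bottle: bystander: white spray bottle with a blue trigger, 84 mm across, 195 mm high; origin at the centre of its underside
- tip_box: bystander: yellow pipette-tip box, 85 x 120 x 61 mm; origin at the centre of its underside
- beaker: bystander: glass beaker, 68 mm across, 85 mm high; origin at the centre of its underside
- dishes: bystander: stack of petri dishes, 92 mm across, 58 mm high; origin at the centre of its underside
- amber_bottle: bystander: amber glass bottle with a blue cap, 72 mm across, 150 mm high; origin at the centre of its underside
- microplates: bystander: stack of three microplates, 86 x 128 x 43 mm; origin at the centre of its underside
Things that resemble listed ones, but are neither listed nor needed, are in the scene too. Leave any pink or purple look-alike of the bottle_red alone.

How it is judged:
At the end, for the whole second after the job is handed in: Both bottles stand upright, at rest: in the cooler if 305 g or more, in the tray if 235 g or less, in between either will do. The cover is released flat on the rim (3 mm, 0.03 rad), pins through both holes, within 5 mm and 0.05 rad of square, either way round (((x of bottle_blue in the frame of cooler between -0.045 and 0.045 m and y of bottle_blue in the frame of cooler between -0.066 and 0.066 m and z of bottle_blue in the frame of cooler between 0.014 and 0.025 m and contact force between bottle_blue and cooler above 2.3 N) or (x of bottle_blue in the frame of tray between -0.045 and 0.045 m and y of bottle_blue in the frame of tray between -0.066 and 0.066 m and z of bottle_blue in the frame of tray between -0.001 and 0.012 m and contact force between bottle_blue and tray between 0.3 and 3 N)) and angle between each of bottle_blue, bottle_red's own z axis and vertical below 0.1 rad and linear speed of each of bottle_blue, bottle_red, cover below 0.02 m/s and ((x of bottle_red in the frame of cooler between -0.045 and 0.045 m and y of bottle_red in the frame of cooler between -0.066 and 0.066 m and z of bottle_red in the frame of cooler between 0.014 and 0.025 m and contact force between bottle_red and cooler above 2.3 N) or (x of bottle_red in the frame of tray between -0.045 and 0.045 m and y of bottle_red in the frame of tray between -0.066 and 0.066 m and z of bottle_red in the frame of tray between -0.001 and 0.012 m and contact force between bottle_red and tray between 0.3 and 3 N)) and x of cover in the frame of cooler between -0.005 and 0.005 m and y of cover in the frame of cooler between -0.005 and 0.005 m and z of cover in the frame of cooler between 0.149 and 0.155 m and angle between the x axis of cover and the x axis of cooler, either way round below 0.05 rad and angle between the z axis of cover and the z axis of cooler, either way round below 0.03 rad); the robot touches nothing.
It fails at once if a bystander on the bench is moved by more than 30 mm (distance of any of tube_rack, spray_bottle, tip_box, beaker, dishes, amber_bottle, microplates from where it was at the start of the episode above 0.03 m).
It fails at once if the blue-capped bottle is dropped: it falls free of the fingers, faster than 0.5 m/s (a drop of about 15 mm) (linear speed of bottle_blue above 0.5 m/s and contact force between bottle_blue and the fingers below 0.05 N).
It fails at once if the red-capped bottle is dropped: it falls free of the fingers, faster than 0.5 m/s (a drop of about 15 mm) (linear speed of bottle_red above 0.5 m/s and contact force between bottle_red and the fingers below 0.05 N).
It fails at once if the cover is dropped: it falls free of the fingers, faster than 0.5 m/s (a drop of about 15 mm) (linear speed of cover above 0.5 m/s and contact force between cover and the fingers below 0.05 N).
It fails at once if a bottle is tipped by more than 0.7 rad (angle between any of bottle_blue, bottle_red's own z axis and vertical above 0.7 rad).
It also fails if it takes over 69 s, if anything falls off the work surface, if the arm or the gripper's body presses on something with over 40 N, if the wrist force passes 120 N, or if a joint passes its speed limit or range.

### The arm

A 6-joint arm with a two-finger parallel gripper is mounted at the origin on the work surface. World frame = base frame: x ahead of the robot, y to its left, z up, the work surface at z = 0. Lengths are in m, angles in rad, forces in N, time in s.
With the tool pointing down it reaches from about 0.25 to 0.775 m from the base axis. Payload 4 kg.
Tool frame: the origin (TCP) lies midway between the tips of the shut fingers; the grasp point (between the pads) lies 19 mm behind it; z points along the fingers, y is the line along which they close (so a half turn about z gives the same grasp; the last joint's range is limited). The gripper opens to 94 mm and grips with 3 to 60 N. Pads are 16 mm wide; open, the fingers measure 119 mm over their backs; the gripper's body (75 mm by 177 mm) begins 78 mm behind the grasp point.
Start: joints at [1.089, 0.087, 1.371, -0, 1.684, -0.103], TCP at [0.203, 0.511, 0.206] pointing down, gripper open.
Joint ranges: [-3.1, 3.1], [-0.76, 2.03], [0.27, 2.55], [-1.08, 4.22], [0.17, 2.65], [-2.57, 2.57]. Speed limits (rad/s): [2.79, 2.79, 3.14, 3.14, 3.14, 3.14].

### API

Orientations are given as [roll, pitch, yaw] about the fixed x, y, z axes, in that order (R = Rz(yaw) Ry(pitch) Rx(roll)).
In Python, from bench import robot gives the robot as it stands. The module is installed in compiled form; this text tells all that it offers.
- The arm moves only by the tool arm_command, never from a script. Its argument "targets" is a list of rows, each a list of 4 numbers: the shift along the world's x, y, z as a fraction of full scale, then the turn about the world's z as a fraction of full scale. A call has 1 to 8 rows; each row is the pose to reach, as a shift and turn from the pose commanded when the call began; what a row does not reach only later rows make up. Full scale, the value 1, is 0.5 m for a shift and 120 degrees for a turn. A row lasts 1/12 s, in which the tool goes at most 41.7 mm and 7.16 degrees, less where a joint would pass 70% of its speed; a pose out of reach is approached as far as the arm can. A call with a number of a shift or a turn outside -1 to 1 is refused whole. A call with a gripper value outside its range is refused whole. "claw" is the closure, from 0 (fully open) to 1 (shut), set as the call begins (left out, the last holds). The fingers move at their own pace and stop on an object; the grip force is fixed at half the most. Time passes only in rows, so rows that repeat a pose let the fingers close. It gives the time, the measured TCP pose, the force, the opening and the grip force at its end, in the units of the state.
- robot.get_obs(): the state, without advancing time (a new reading comes with each control period).
- robot.snapshot(name): name is "scene" or "top" or "wrist"; returns the picture (384x512x3 uint8, red, green, blue); there is no depth.
- robot.camera_info(name): a dict with "vfov" (degrees; the focal length in pixels is half the picture's height over the tangent of half this angle, whatever the lens; pixels are square), "cx", "cy" (the principal point, pixels), "k1" (the pictures are not rectified: a ray, as slopes to the right and down, at radius r is drawn at 1 + k1 r^2 times it, then the intrinsics apply), "extrinsics" (4x4, takes a point from camera to world coordinates); the wrist camera has in their place "T_tool_cam" (4x4, takes a point from camera to tool coordinates, whose origin is the TCP and whose axes are the flange's). Camera axes: x right, y up, looking along -z (the intrinsics and any distortion apply to the point x, -y, -z); pixel columns grow to the right and rows downward; lengths in m; the calibration is good to about 2 mm. A picture is of the moment at which its call begins: read the wrist's pose just before it. camera_info takes no time and is no camera call.
- robot.close_job(): hands the job in; it is judged then, once.
The state is a dict: "time": time; "joint_positions": joint angles; "qvel": joint speeds; "joint_torque": joint torques, N m; "tool_pos": TCP position; "ee_rot": TCP orientation; "wrist_force": force on the tool from outside, world axes, zero at the start; "wrist_torque": the same for the moment, N m; "width": finger opening in m; "finger_force": force on a finger pad.
Only numpy, scipy, OpenCV 4.12 (cv2) and the standard library are available. Lean on these libraries where they do the work, as an engineer would, in place of code of your own. Each camera call takes 0.05 s, during which the arm holds its last target. There are 200 camera calls.

## Working session

There is one attempt and no reset: what is moved stays moved. The work goes in short steps, Python scripts to look and compute and a tool call to move; the robot and the scene stay as the last step left them, time stands still between calls to the robot, and variables do not carry over. Pictures are saved under pics/ and viewed, at most 12 in all, crops included, and the job is handed in when it is done.

Besides the shell and the picture viewer there is one more tool, called after "Call:" as a command line: name --pt "numbers of a row" for each row, then --argument value for the rest. arm_command: Moves the arm, as the interface text tells. Shift numbers are shares of 0.5 m and turn numbers shares of 120 degrees, none past 1 either way. Its arguments: {"type":"object","properties":{"targets":{"type":"array"},"claw":{"type":"number"}},"required":["targets"]}

```bash
mkdir -p pics
cat > h.py <<'E'
import numpy as np, cv2
from scipy.spatial.transform import Rotation as R
from bench import robot
def cam(n):
    c=robot.camera_info(n); 
    f=192/np.tan(np.radians(c['vfov'])/2)
    K=np.array([[f,0,c['cx']],[0,f,c['cy']],[0,0,1.]])
    if 'extrinsics' in c: T=np.array(c['extrinsics'])
    else:
        o=robot.get_obs(); T=np.eye(4); T[:3,:3]=R.from_euler('xyz',o['ee_rot']).as_matrix(); T[:3,3]=o['tool_pos']; T=T@np.array(c['T_tool_cam'])
    return K,np.array([c['k1'],0,0,0.]),T
def ray(cm,uv):
    K,d,T=cm; p=cv2.undistortPoints(np.array(uv,float).reshape(-1,1,2),K,d,None,None)[:,0]
    v=np.c_[p[:,0],-p[:,1],-np.ones(len(p))]@T[:3,:3].T
    return T[:3,3],v
def onz(cm,uv,z):
    o,v=ray(cm,uv); return o+v*((z-o[2])/v[:,2])[:,None]
def proj(cm,P):
    K,d,T=cm; q=(np.array(P,float).reshape(-1,3)-T[:3,3])@T[:3,:3]
    q=q*[1,-1,-1]; return cv2.projectPoints(q.reshape(-1,1,3),np.zeros(3),np.zeros(3),K,d)[0][:,0]
def snap(n,name):
    cm=cam(n); im=robot.snapshot(n)[:,:,::-1].copy(); cv2.imwrite('pics/'+name+'.png',im); return cm,im
E
python3 - <<'E'
from h import *
np.set_printoptions(precision=3,suppress=True)
a=[]
for n in('top','scene'):
    cm,im=snap(n,n+'0'); print(n,robot.camera_info(n)); a.append(im)
    cv2.imwrite('pics/%s0b.png'%n,cv2.resize(im,(800,600),interpolation=cv2.INTER_CUBIC))
print(robot.get_obs())
E
```

```text
top {'vfov': 57.557264998273574, 'cx': 262.16144589863217, 'cy': 188.9392900889246, 'k1': -0.001558432332407436, 'extrinsics': array([[-0.009,  0.972, -0.234,  0.284],
       [-1.   , -0.008,  0.008, -0.13 ],
       [ 0.006,  0.235,  0.972,  1.185],
       [ 0.   ,  0.   ,  0.   ,  1.   ]])}
scene {'vfov': 57.08425295248871, 'cx': 258.13383968391315, 'cy': 198.81667987811568, 'k1': -0.04742509887811659, 'extrinsics': array([[-0.107, -0.854,  0.509,  1.169],
       [ 0.994, -0.095,  0.049, -0.071],
       [ 0.007,  0.512,  0.859,  1.192],
       [ 0.   ,  0.   ,  0.   ,  1.   ]])}
{'time': 0.1, 'joint_positions': array([ 1.089,  0.088,  1.372,  0.   ,  1.684, -0.103]), 'qvel': array([ 0.   , -0.001, -0.004,  0.   , -0.   ,  0.002]), 'joint_torque': array([  0.002, -34.125, -30.33 ,   0.072,   0.03 ,  -0.   ]), 'tool_pos': array([0.203, 0.511, 0.204]), 'ee_rot': array([-3.14 , -0.   ,  2.763]), 'wrist_force': array([-0.836,  0.37 ,  0.012]), 'wrist_torque': array([ 0.006, -0.005,  0.024]), 'finger_force': 0.0, 'width': 0.09418046711454262}
```

View pics/top0b.png

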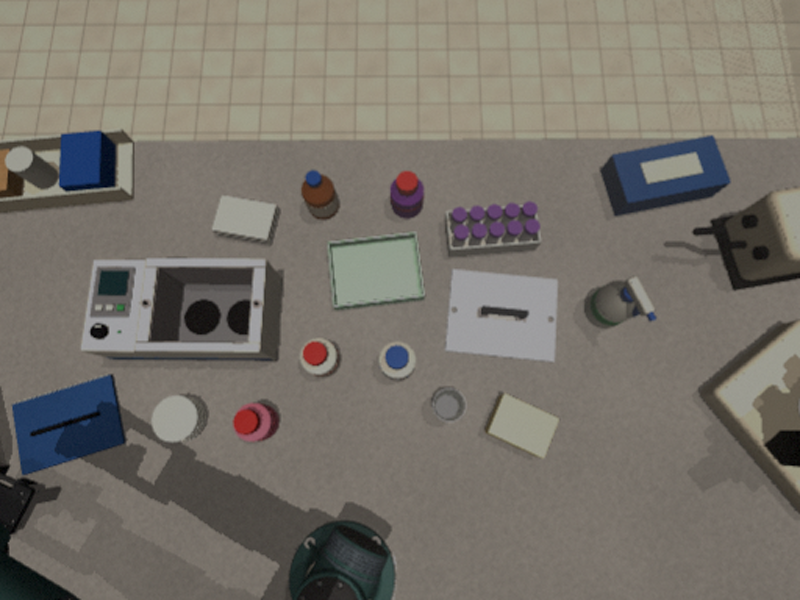

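View pics/scene0b.png

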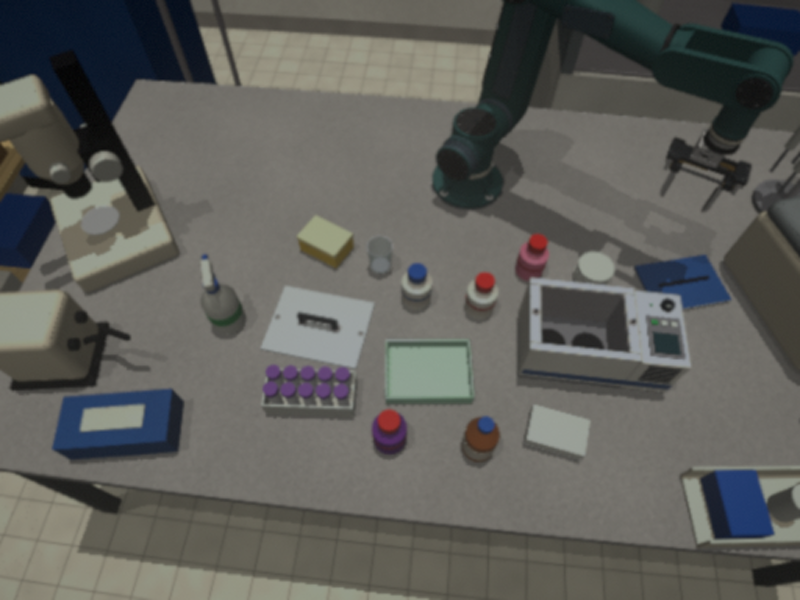

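The top view (800x600 scale) shows the red-capped white bottle at (317,354), the blue one at (397,358), the cooler pins at (145,303) and (257,303), the tray centred on (376,270), the cover on (503,314) with holes at (455,309) and (552,319), and decoys at (250,421) and (406,190). The scene view agrees: red (483,285), blue (417,275), pins about (535,311) and (633,321).

```bash
cat > m.py <<'E'
from h import *
np.set_printoptions(precision=4,suppress=True)
S=1.5625
def blob(m,near):
    n,l,st,c=cv2.connectedComponentsWithStats(m.astype(np.uint8))
    ok=[i for i in range(1,n) if st[i,4]>=4]
    i=min(ok,key=lambda i:np.hypot(*(c[i]-np.array(near)))); return l==i,c[i],st[i,4]
def dark(im,near,w=5):
    g=im.astype(float).sum(2); u,v=[int(round(q)) for q in near]
    p=g[v-w:v+w+1,u-w:u+w+1]; wt=np.clip(np.median(p)*0.85-p,0,None)
    ys,xs=np.mgrid[v-w:v+w+1,u-w:u+w+1]; return np.array([(xs*wt).sum(),(ys*wt).sum()])/wt.sum()
def tri(c1,u1,c2,u2):
    o1,v1=ray(c1,u1);o2,v2=ray(c2,u2);v1,v2=v1[0],v2[0]
    s=np.linalg.lstsq(np.c_[v1,-v2],o2-o1,rcond=None)[0]; a=o1+s[0]*v1;b=o2+s[1]*v2
    return (a+b)/2,np.linalg.norm(a-b)
E
python3 - <<'E'
from m import *
t=cv2.imread('pics/top0.png'); s=cv2.imread('pics/scene0.png'); ct,cs=cam('top'),cam('scene')
def hsv(i): return cv2.cvtColor(i,cv2.COLOR_BGR2HSV).astype(int).transpose(2,0,1)
for nm,nt,ns in(('red',(315,354),(485,283)),('blue',(397,357),(417,272))):
    r=[]
    for im,nr in((t,nt),(s,ns)):
        H,Sa,V=hsv(im); m=(Sa>130)&(((H<8)|(H>172)) if nm=='red' else ((H>100)&(H<130)))
        _,c,a=blob(m,np.array(nr)/S); r.append(c); print(nm,c*S,a)
    print(onz(ct,r[0],.122),onz(cs,r[1],.118),tri(ct,r[0],cs,r[1]))
for nm,z,pts in(('pin',.16,[(145,303),(257,303),(535,311),(633,321)]),('hole',.005,[(455,309),(552,319),(276,320),(361,333)])):
    q=[]
    for i,p in enumerate(pts):
        im=t if i<2 else s; d=dark(im,np.array(p)/S,4); q.append(d); print(nm,d*S,onz(ct if i<2 else cs,d,z))
    a=onz(ct,q[:2],z);print('dist',np.linalg.norm(a[0]-a[1]),'mid',a.mean(0), 'axis deg',np.degrees(np.arctan2(*(a[0]-a[1])[[1,0]])))
H,Sa,V=hsv(t); m,c,a=blob((H>45)&(H<85)&(Sa>25)&(V>90),np.array((376,270))/S)
for nm,im,cm,nr in(('top',t,ct,(376,270)),('scene',s,cs,(429,372))):
    H,Sa,V=hsv(im); print('px',[int(x[int(nr[1]/S),int(nr[0]/S)]) for x in (H,Sa,V)])
    m,c,a=blob((H>45)&(H<90)&(Sa>25)&(V>60),np.array(nr)/S)
    k=max(cv2.findContours(m.astype(np.uint8),0,2)[0],key=cv2.contourArea)
    b=cv2.boxPoints(cv2.minAreaRect(k)); w=onz(cm,b,.035); print('tray',nm,a,w,w.mean(0),np.linalg.norm(np.diff(w,axis=0),axis=1))
print(robot.camera_info('wrist'))
E
```

```text
red [314.3466 352.7876] 176
red [484.3166 281.1916] 107
[[0.4268 0.0483 0.122 ]] [[0.4306 0.0487 0.118 ]] (array([0.4279, 0.0494, 0.1141]), np.float64(0.0005187198463347974))
blue [396.0675 356.7219] 149
blue [416.4738 271.2577] 81
[[ 0.4177 -0.111   0.122 ]] [[ 0.4202 -0.1123  0.118 ]] (array([ 0.4186, -0.1116,  0.1157]), np.float64(0.001467969774912836))
pin [144.8976 302.7539] [[0.5208 0.3699 0.16  ]]
pin [255.692  303.7273] [[0.5172 0.1575 0.16  ]]
pin [531.04   310.8257] [[0.526  0.1485 0.16  ]]
pin [631.5966 321.4766] [[0.5287 0.3678 0.16  ]]
dist 0.2124760152648903 mid [0.519  0.2637 0.16  ] axis deg 89.0304413703871
hole [453.4834 308.9437] [[ 0.5371 -0.2362  0.005 ]]
hole [553.544  318.7293] [[ 0.5133 -0.4561  0.005 ]]
hole [273.4674 315.8079] [[ 0.5154 -0.4583  0.005 ]]
hole [365.8978 335.2632] [[ 0.5443 -0.2214  0.005 ]]
dist 0.22124493064143555 mid [ 0.5252 -0.3462  0.005 ] axis deg 83.82268478537281
px [50, 24, 158]
tray top 5 [[ 0.6204 -0.0486  0.035 ]
 [ 0.6275 -0.0554  0.035 ]
 [ 0.6221 -0.0606  0.035 ]
 [ 0.615  -0.0538  0.035 ]] [ 0.6212 -0.0546  0.035 ] [0.0098 0.0075 0.0098]
px [66, 30, 161]
tray scene 2191 [[ 0.5649 -0.1689  0.035 ]
 [ 0.5425  0.0337  0.035 ]
 [ 0.7038  0.0409  0.035 ]
 [ 0.7246 -0.1492  0.035 ]] [ 0.6339 -0.0609  0.035 ] [0.2039 0.1615 0.1913]
{'vfov': 58.55494220450203, 'cx': 256.60707484627653, 'cy': 191.27235767995398, 'k1': 0.017256621543145317, 'T_tool_cam': array([[-0.0009,  0.9737,  0.2277,  0.0656],
       [ 1.    ,  0.0007,  0.0008, -0.0001],
       [ 0.0007,  0.2277, -0.9737, -0.1787],
       [ 0.    ,  0.    ,  0.    ,  1.    ]])}
```

Call:
arm_command --pt "0.22 -0.45 0.1 -0.285" --pt "0.22 -0.45 0.1 -0.285" --pt "0.22 -0.45 0.1 -0.285" --pt "0.22 -0.45 0.1 -0.285" --pt "0.22 -0.45 0.1 -0.285" --pt "0.22 -0.45 0.1 -0.285" --pt "0.22 -0.45 0.1 -0.285" --pt "0.22 -0.45 0.1 -0.285" --claw 0

```text
time: 0.77
tool_pos: [0.3145, 0.2844, 0.2561]
ee_rot: [3.14, 0.0, 2.161]
wrist_force: [-0.1, 0.0, 0.1]
width: 0.0939
finger_force: 0.0
```

Call:
arm_command --pt "0.16 -0.47 0.1 -0.284" --pt "0.16 -0.47 0.1 -0.284" --pt "0.16 -0.47 0.1 -0.284" --pt "0.16 -0.47 0.1 -0.284" --pt "0.16 -0.47 0.1 -0.284" --pt "0.16 -0.47 0.1 -0.284" --pt "0.16 -0.47 0.1 -0.284" --pt "0.16 -0.47 0.1 -0.284"

```text
time: 1.43
tool_pos: [0.3941, 0.0505, 0.3049]
ee_rot: [-3.14, -0.001, 1.568]
wrist_force: [-0.8, 0.2, -0.0]
width: 0.094
finger_force: 0.0
```

Run:
```python
from m import *
cm,im=snap('wrist','w1')
H,Sa,V=cv2.cvtColor(im,cv2.COLOR_BGR2HSV).astype(int).transpose(2,0,1)
p=proj(cm,[.427,.049,.125])[0]; print(p)
m,c,a=blob((Sa>130)&((H<8)|(H>172)),p); 
k=max(cv2.findContours(m.astype(np.uint8),0,2)[0],key=cv2.contourArea)
print(c,a,onz(cm,[c],.125),cv2.minEnclosingCircle(k))
print(robot.get_obs()['wrist_force'])
```

```text
[287.9414 175.6755]
[289.0668 173.609 ] 1468 [[0.4282 0.0512 0.125 ]] ((288.8937683105469, 173.4689178466797), 22.019718170166016)
[-0.3242  0.8372  0.0375]
```

View pics/w1.png

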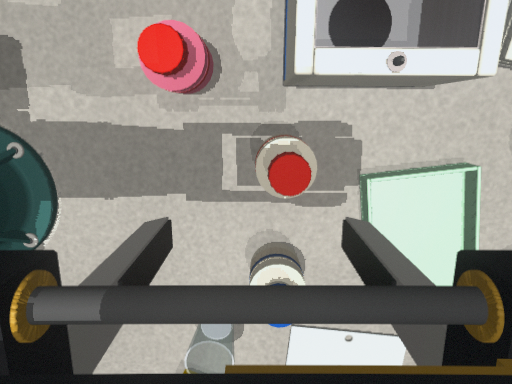

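The wrist view shows the red cap at (289,174), giving (0.428, 0.051). One cooler pin is at (396,61), and the pink decoy is at upper left.

Call:
arm_command --pt "0.068 0 -0.05 0" --pt "0.068 0 -0.1 0" --pt "0.068 0 -0.17 0" --pt "0.068 0 -0.25 0" --pt "0.068 0 -0.33 0" --pt "0.068 0 -0.39 0" --pt "0.068 0 -0.422 0" --pt "0.068 0 -0.422 0"

```text
time: 2.15
tool_pos: [0.4228, 0.054, 0.089]
ee_rot: [-3.13, -0.001, 1.576]
wrist_force: [-0.7, -0.9, -0.0]
width: 0.094
finger_force: 0.0
```

Call:
arm_command --pt "0 0 0 0" --pt "0 0 0 0" --pt "0 0 0 0" --pt "0 0 0 0" --pt "0 0 0 0" --pt "0 0 0 0" --claw 1

```text
time: 2.65
tool_pos: [0.428, 0.051, 0.0955]
ee_rot: [3.14, 0.0, 1.571]
wrist_force: [0.4, -0.1, 0.5]
width: 0.0576
finger_force: 0.0
```

Call:
arm_command --pt "0 0 0 0" --pt "0 0 0 0" --pt "0 0 0 0" --pt "0 0 0 0" --pt "0 0 0 0" --pt "0 0 0 0"

```text
time: 3.15
tool_pos: [0.4278, 0.051, 0.0949]
ee_rot: [3.14, 0.0, 1.571]
wrist_force: [-0.2, 1.0, 2.5]
width: 0.0454
finger_force: 30.0
```

Call:
arm_command --pt "0 0 0.02 0" --pt "0 0 0.04 0" --pt "0 0 0.06 0" --pt "0 0 0.08 0" --pt "0 0 0.08 0" --pt "0 0 0.08 0" --pt "0 0 0.08 0" --pt "0 0 0.08 0"

```text
time: 3.82
tool_pos: [0.4269, 0.051, 0.1338]
ee_rot: [-3.14, 0.0, 1.571]
wrist_force: [-0.3, 0.4, -2.3]
width: 0.0456
finger_force: 30.0
```

Call:
arm_command --pt "0 0 0 0" --pt "0 0 0 0" --pt "0 0 0 0" --pt "0 0 0 0"

```text
time: 4.15
tool_pos: [0.4273, 0.051, 0.1343]
ee_rot: [-3.141, -0.0, 1.571]
wrist_force: [0.1, -0.0, -2.7]
width: 0.0454
finger_force: 30.0
```

Call:
arm_command --pt "0 0 0 0" --pt "0 0 0 0" --pt "0 0 0 0"

```text
time: 4.4
tool_pos: [0.4274, 0.051, 0.1345]
ee_rot: [3.142, 0.0, 1.571]
wrist_force: [-0.7, 0.7, -2.6]
width: 0.0455
finger_force: 30.0
```

Run:
```python
from m import *
f=[]
for i in range(8):
    robot.snapshot('wrist'); o=robot.get_obs(); f.append(np.r_[o['wrist_force'],o['joint_torque'][1:3]])
print(np.mean(f,0),np.std(f,0),o['time'])
```

```text
[  0.2656  -0.2048  -2.2653 -23.8173 -30.7604] [0.3158 0.4463 0.653  0.0043 0.0037] 4.8
```

Run:
```python
from m import *
f=[]
for i in range(30):
    robot.snapshot('wrist'); o=robot.get_obs(); f.append(np.r_[o['wrist_force'],o['joint_torque'][1:3]])
print(np.mean(f,0),np.std(f,0),o['time'],o['joint_positions'])
cm,im=snap('wrist','w2')
cv2.imwrite('pics/w2b.png',im)
```

```text
[  0.1012  -0.1764  -2.2768 -23.8226 -30.7631] [0.384  0.5222 0.4781 0.0006 0.0004] 6.3 [-0.013  -0.1588  1.7499  0.      1.5504 -0.0133]
```

View pics/w2.png

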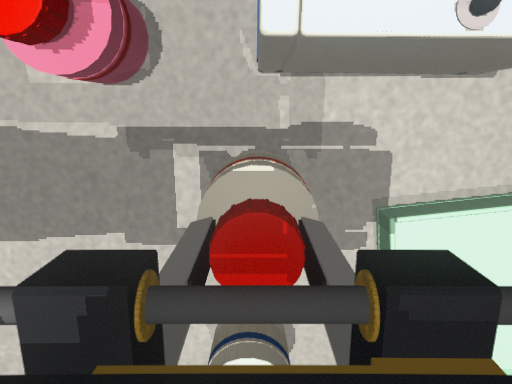

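The bottle is held by the cap, centred between the fingers at (257,245), and weighs about 2.3 N (under 240 g), so it goes in the tray.

Run:
```python
from m import *
def quad(m):
    k=cv2.convexHull(max(cv2.findContours(m.astype(np.uint8),0,2)[0],key=cv2.contourArea))
    for e in np.arange(2,20,.5):
        q=cv2.approxPolyDP(k,e,True)
        if len(q)==4: return q[:,0].astype(float)
for n,nt,ncv in(('top',(376,270),(480,340)),('scene',(429,372),(300,345))):
    im=cv2.imread('pics/%s0.png'%n); cm=cam(n)
    H,Sa,V=cv2.cvtColor(im,cv2.COLOR_BGR2HSV).astype(int).transpose(2,0,1)
    for nm,m,z,nr in(('tray',(H>40)&(H<90)&(Sa>17)&(V>50),.035,nt),('cover',(Sa<25)&(V>145),.005,ncv)):
        m=cv2.morphologyEx(m.astype(np.uint8),cv2.MORPH_CLOSE,np.ones((3,3)))
        n_,l,st,c=cv2.connectedComponentsWithStats(m); i=l[int(nr[1]/S),int(nr[0]/S)]
        q=quad(l==i) if i else None
        if q is None: print(n,nm,'none',i);continue
        w=onz(cm,q,z); d=np.roll(w,-1,0)-w
        print(n,nm,(q*S).round().tolist(),w.mean(0),np.linalg.norm(d,axis=1),np.degrees(np.arctan2(d[:,1],d[:,0])))
K,d,_=cam('wrist'); T=np.eye(4);T[:3,:3]=R.from_euler('xyz',[np.pi,0,1.568]).as_matrix();T[:3,3]=[.3941,.0505,.3049];T=T@robot.camera_info('wrist')['T_tool_cam']
im=cv2.imread('pics/w1.png'); p=dark(im,(398,61),6); print('pin w1',p,onz((K,d,T),[p,(398,61)],.162))
```

```text
top tray [[416.0, 234.0], [422.0, 298.0], [334.0, 308.0], [328.0, 242.0]] [ 0.6187 -0.0641  0.035 ] [0.1471 0.1896 0.1499 0.1949] [-175.4028   95.8244    6.6144  -85.02  ]
top cover [[453.0, 270.0], [555.0, 280.0], [553.0, 359.0], [447.0, 348.0]] [ 0.5254 -0.3428  0.005 ] [0.2284 0.1793 0.2309 0.1774] [-95.9229 174.8201  83.5995  -5.9927]
scene tray [[469.0, 339.0], [470.0, 403.0], [386.0, 403.0], [386.0, 341.0]] [ 0.6353 -0.0635  0.035 ] [0.1613 0.1878 0.1567 0.1965] [   3.9452  -83.7637 -172.9678   97.5394]
scene cover [[286.0, 286.0], [372.0, 303.0], [353.0, 366.0], [262.0, 347.0]] [ 0.5269 -0.3427  0.005 ] [0.2287 0.178  0.2265 0.18  ] [ 83.2292  -6.6358 -96.2777 174.0606]
pin w1 [397.3475  60.9477] [[0.5183 0.1581 0.162 ]
 [0.5189 0.158  0.162 ]]
```

Call:
arm_command --pt "0 0 0.06 0" --pt "0.05 -0.019 0.09 0" --pt "0.11 -0.041 0.09 0" --pt "0.18 -0.067 0.09 0" --pt "0.25 -0.093 0.09 0" --pt "0.32 -0.119 0.09 0" --pt "0.365 -0.136 0.09 0" --pt "0.381 -0.142 0.09 0"

```text
time: 7.02
tool_pos: [0.6205, -0.0217, 0.1779]
ee_rot: [-3.141, 0.0, 1.569]
wrist_force: [-1.1, 0.4, -2.0]
width: 0.0456
finger_force: 30.0
```

Call:
arm_command --pt "0 0 0 0" --pt "0 0 -0.03 0" --pt "0 0 -0.07 0" --pt "0 0 -0.11 0" --pt "0 0 -0.13 0" --pt "0 0 -0.14 0" --pt "0 0 -0.14 0" --pt "0 0 -0.14 0"

```text
time: 7.68
tool_pos: [0.6179, -0.0197, 0.1105]
ee_rot: [3.14, 0.0, 1.571]
wrist_force: [0.3, -0.3, -2.0]
width: 0.0455
finger_force: 30.0
```

Call:
arm_command --pt "0 0 -0.01 0" --pt "0 0 -0.017 0" --pt "0 0 -0.019 0" --pt "0 0 -0.021 0" --pt "0 0 -0.022 0" --pt "0 0 -0.022 0" --pt "0 0 -0.022 0"

```text
time: 8.27
tool_pos: [0.6181, -0.02, 0.0998]
ee_rot: [3.14, 0.0, 1.571]
wrist_force: [-2.6, -0.3, 5.3]
width: 0.0454
finger_force: 30.0
```

Call:
arm_command --pt "0 0 0 0" --pt "0 0 0 0"

```text
time: 8.43
tool_pos: [0.6181, -0.02, 0.0998]
ee_rot: [3.14, 0.0, 1.571]
wrist_force: [-1.9, 0.2, 6.7]
width: 0.0455
finger_force: 30.0
```

Contact is clear, so I'll release, rise and move to the blue bottle.

Call:
arm_command --pt "0 0 0 0" --pt "0 0 0 0" --pt "0 0 0 0" --pt "0 0 0 0" --pt "0 0 0 0" --pt "0 0 0 0" --claw 0

```text
time: 8.93
tool_pos: [0.6179, -0.02, 0.0982]
ee_rot: [-3.141, -0.0, 1.571]
wrist_force: [1.6, -0.0, 0.2]
width: 0.0822
finger_force: 0.0
```

Call:
arm_command --pt "0 0 0.05 0" --pt "0 0 0.12 0" --pt "0 0 0.2 0" --pt "-0.06 -0.03 0.24 0" --pt "-0.13 -0.06 0.24 0" --pt "-0.2 -0.09 0.24 0" --pt "-0.26 -0.11 0.24 0" --pt "-0.3 -0.13 0.24 0"

```text
time: 9.6
tool_pos: [0.4657, -0.0854, 0.219]
ee_rot: [3.141, 0.0, 1.571]
wrist_force: [0.8, -0.2, 0.6]
width: 0.094
finger_force: 0.0
```

Call:
arm_command --pt "-0.05 -0.025 0 0" --pt "-0.1 -0.05 0 0" --pt "-0.1 -0.05 0 0" --pt "-0.1 -0.05 0 0" --pt "-0.1 -0.05 0 0"

```text
time: 10.02
tool_pos: [0.4184, -0.1099, 0.2187]
ee_rot: [3.14, -0.0, 1.571]
wrist_force: [-0.1, -1.4, -0.8]
width: 0.0945
finger_force: 0.0
```

Run:
```python
from m import *
f=[]
for i in range(20):
    robot.snapshot('wrist'); f.append(robot.get_obs()['wrist_force'])
print('empty force',np.mean(f,0))
cm,im=snap('wrist','w3')
H,Sa,V=cv2.cvtColor(im,cv2.COLOR_BGR2HSV).astype(int).transpose(2,0,1)
p=proj(cm,[.418,-.111,.125])[0]; print(p)
m,c,a=blob((Sa>130)&((H>100)&(H<130)),p); 
k=max(cv2.findContours(m.astype(np.uint8),0,2)[0],key=cv2.contourArea)
print(c,a,onz(cm,[c],.125),cv2.minEnclosingCircle(k)); print(robot.get_obs()['tool_pos'],robot.get_obs()['time'])
ct,t=snap('top','top1')
for nm in('red','blue'):
    H,Sa,V=cv2.cvtColor(t,cv2.COLOR_BGR2HSV).astype(int).transpose(2,0,1)
    P=dict(red=[.618,-.02,.13],blue=[.418,-.111,.125])[nm]
    m,c,a=blob((Sa>130)&(((H<8)|(H>172)) if nm=='red' else ((H>100)&(H<130))),proj(ct,P)[0]); print(nm,a,onz(ct,[c],P[2]))
cv2.imwrite('pics/v3.png',np.hstack([cv2.resize(im,(400,300)),t[130:322,150:406][:,:].repeat(1,0) if 0 else cv2.resize(t[110:290,60:300],(400,300))]))
```

```text
empty force [ 0.056   0.1487 -0.1505]
[256.9135 194.4738]
[259.7122 192.7308] 2314 [[ 0.4203 -0.1095  0.125 ]] ((259.5, 191.85848999023438), 28.077590942382812)
[ 0.4179 -0.11    0.2185] 11.0667
red 102 [[ 0.62   -0.0196  0.13  ]]
blue 65 [[0.7958 0.0632 0.125 ]]
```

View pics/v3.png

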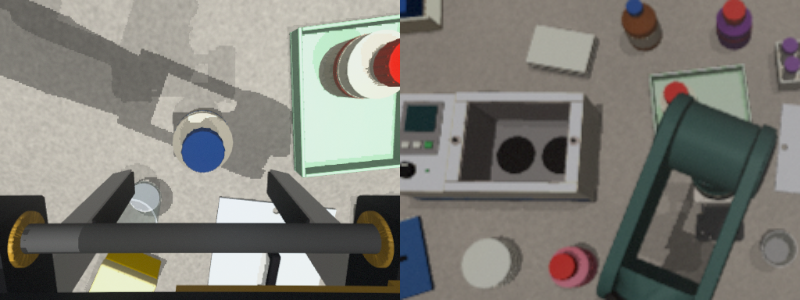

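The left half shows the blue cap at (203,150) between the open fingers. In both views the red bottle stands upright in the tray.

Call:
arm_command --pt "0.003 0 -0.05 0" --pt "0.003 0 -0.11 0" --pt "0.003 0 -0.17 0" --pt "0.003 0 -0.22 0" --pt "0.003 0 -0.249 0" --pt "0.003 0 -0.249 0" --pt "0.003 0 -0.249 0"

```text
time: 11.7
tool_pos: [0.4189, -0.1098, 0.0935]
ee_rot: [-3.14, -0.001, 1.571]
wrist_force: [0.0, 0.3, 1.3]
width: 0.094
finger_force: 0.0
```

Call:
arm_command --pt "0 0 0 0" --pt "0 0 0 0" --pt "0 0 0 0" --pt "0 0 0 0" --pt "0 0 0 0" --pt "0 0 0 0" --pt "0 0 0 0" --pt "0 0 0 0" --claw 1

```text
time: 12.37
tool_pos: [0.4195, -0.11, 0.0941]
ee_rot: [3.141, 0.0, 1.571]
wrist_force: [-0.2, -0.9, 0.8]
width: 0.0454
finger_force: 30.0
```

Call:
arm_command --pt "0 0 0 0" --pt "0 0 0 0" --pt "0 0 0 0" --pt "0 0 0 0"

```text
time: 12.7
tool_pos: [0.4195, -0.11, 0.0941]
ee_rot: [3.141, 0.0, 1.571]
wrist_force: [0.0, 0.3, 1.2]
width: 0.0459
finger_force: 30.0
```

Call:
arm_command --pt "0 0 0.02 0" --pt "0 0 0.04 0" --pt "0 0 0.08 0" --pt "0 0 0.12 0" --pt "0 0 0.16 0" --pt "0 0 0.2 0" --pt "0 0 0.22 0" --pt "0 0 0.22 0"

```text
time: 13.37
tool_pos: [0.4209, -0.1106, 0.2075]
ee_rot: [3.136, 0.002, 1.571]
wrist_force: [0.6, -0.1, -1.0]
width: 0.0454
finger_force: 30.0
```

Call:
arm_command --pt "0 0 0 0" --pt "0 0 0 0" --pt "0 0 0 0" --pt "0 0 0 0" --pt "0 0 0 0"

```text
time: 13.78
tool_pos: [0.4189, -0.1098, 0.203]
ee_rot: [-3.14, -0.001, 1.571]
wrist_force: [0.4, 0.2, -2.1]
width: 0.0456
finger_force: 30.0
```

Run:
```python
from m import *
f=[]
for i in range(24):
    robot.snapshot('wrist'); f.append(robot.get_obs()['wrist_force'])
print(np.mean(f,0),np.std(f,0),robot.get_obs()['tool_pos'],robot.get_obs()['time'])
```

```text
[ 0.054  -0.0322 -1.7779] [0.5324 0.519  0.521 ] [ 0.4194 -0.11    0.204 ] 14.9833
```

```bash
python3 -c "
from h import *
o=robot.get_obs();print(o['joint_torque'].tolist(),o['joint_positions'],o['tool_pos'])"
```

```text
[0.00024498739549017046, -23.545628786087036, -31.181384325027466, 0.060865539126098156, 0.04163815872743726, -1.8948851447930792e-05] [-3.87374440e-01 -1.75627478e-01  1.62619936e+00  4.39121407e-05
  1.69087783e+00 -3.87681225e-01] [ 0.41940338 -0.10996602  0.20402849]
```

Call:
arm_command --pt "0.04 0 0 0" --pt "0.1 0 0 0" --pt "0.17 0.002 0 0" --pt "0.24 0.004 0 0" --pt "0.31 0.004 0 0" --pt "0.37 0.004 -0.01 0" --pt "0.405 0.004 -0.03 0" --pt "0.413 0.004 -0.05 0"

```text
time: 15.65
tool_pos: [0.6285, -0.1078, 0.1775]
ee_rot: [3.141, -0.0, 1.572]
wrist_force: [-0.3, -0.0, -1.9]
width: 0.0451
finger_force: 30.0
```

Call:
arm_command --pt "0 0 0 0" --pt "0 0 -0.03 0" --pt "0 0 -0.07 0" --pt "0 0 -0.11 0" --pt "0 0 -0.13 0" --pt "0 0 -0.138 0" --pt "0 0 -0.138 0" --pt "0 0 -0.138 0"

```text
time: 16.32
tool_pos: [0.626, -0.1082, 0.1113]
ee_rot: [3.14, 0.0, 1.571]
wrist_force: [-1.3, -0.3, -1.9]
width: 0.0456
finger_force: 30.0
```

Call:
arm_command --pt "0 0 -0.01 0" --pt "0 0 -0.018 0" --pt "0 0 -0.021 0" --pt "0 0 -0.023 0" --pt "0 0 -0.025 0" --pt "0 0 -0.025 0" --pt "0 0 -0.025 0"

```text
time: 16.9
tool_pos: [0.626, -0.108, 0.0991]
ee_rot: [3.141, 0.0, 1.571]
wrist_force: [-1.5, 0.4, 5.3]
width: 0.0456
finger_force: 30.0
```

Call:
arm_command --pt "0 0 0 0" --pt "0 0 0 0"

```text
time: 17.07
tool_pos: [0.6261, -0.1081, 0.0991]
ee_rot: [3.141, 0.0, 1.571]
wrist_force: [-2.0, -0.3, 5.8]
width: 0.0456
finger_force: 30.0
```

Call:
arm_command --pt "0 0 0 0" --pt "0 0 0 0" --pt "0 0 0 0" --pt "0 0 0 0" --pt "0 0 0 0" --pt "0 0 0 0" --claw 0

```text
time: 17.57
tool_pos: [0.6259, -0.108, 0.0972]
ee_rot: [-3.141, -0.0, 1.571]
wrist_force: [0.5, 1.1, -0.2]
width: 0.0817
finger_force: 0.0
```

Call:
arm_command --pt "0 0 0.05 0" --pt "0 0 0.12 0" --pt "-0.02 0 0.19 0" --pt "-0.09 -0.004 0.213 0" --pt "-0.17 -0.004 0.213 0" --pt "-0.25 -0.004 0.213 0" --pt "-0.33 -0.004 0.213 0" --pt "-0.4 -0.004 0.213 0"

```text
time: 18.23
tool_pos: [0.4237, -0.1097, 0.204]
ee_rot: [3.141, 0.0, 1.571]
wrist_force: [0.4, -0.8, 0.6]
width: 0.0939
finger_force: 0.0
```

Call:
arm_command --pt "-0.013 0 0 0" --pt "-0.013 0 0 0" --pt "-0.013 0 0 0" --pt "-0.013 0 0 0" --pt "-0.013 0 0 0" --pt "-0.013 0 0 0" --pt "-0.013 0 0 0" --pt "-0.013 0 0 0"

```text
time: 18.9
tool_pos: [0.4199, -0.1099, 0.2037]
ee_rot: [-3.141, -0.0, 1.571]
wrist_force: [-0.7, -0.5, 0.0]
width: 0.094
finger_force: 0.0
```

Run:
```python
from m import *
f=[]
for i in range(12):
    if i==0: cm,im=snap('wrist','w4')
    else: robot.snapshot('wrist')
    f.append(robot.get_obs()['wrist_force'])
o=robot.get_obs()
print(np.mean(f,0),o['joint_torque'].tolist(),o['joint_positions'],o['tool_pos'],o['time'])
```

```text
[ 0.1206 -0.0987  0.0916] [0.0025436814757995307, -22.750611305236816, -30.257556438446045, 0.06257549626752734, 0.04211967810988426, -4.8619344283906685e-06] [-0.3874 -0.1757  1.6262  0.      1.6909 -0.3876] [ 0.4194 -0.11    0.204 ] 19.5
```

View pics/w4.png

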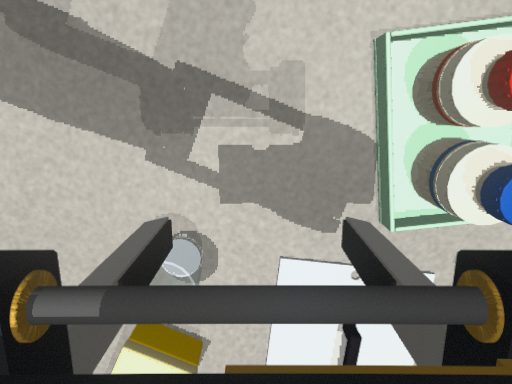

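The view shows both bottles standing in the tray (blue at (465,180), red at (475,85)). The change in joint torque also gives about 1.8 N for blue, so both belong in the tray. Next I'll look closely at the cooler pins.

Call:
arm_command --pt "0.2 0.672 0.272 0" --pt "0.2 0.672 0.272 0" --pt "0.2 0.672 0.272 0" --pt "0.2 0.672 0.272 0" --pt "0.2 0.672 0.272 0" --pt "0.2 0.672 0.272 0" --pt "0.2 0.672 0.272 0" --pt "0.2 0.672 0.272 0"

```text
time: 20.17
tool_pos: [0.5081, 0.1899, 0.3254]
ee_rot: [3.141, 0.0, 1.571]
wrist_force: [1.6, 0.0, 0.5]
width: 0.094
finger_force: 0.0
```

Call:
arm_command --pt "0.04 0.134 0.054 0" --pt "0.04 0.134 0.054 0" --pt "0.04 0.134 0.054 0" --pt "0.04 0.134 0.054 0" --pt "0.04 0.134 0.054 0" --pt "0.04 0.134 0.054 0"

```text
time: 20.67
tool_pos: [0.5278, 0.2536, 0.3512]
ee_rot: [-3.141, 0.001, 1.57]
wrist_force: [-0.6, -0.1, -0.4]
width: 0.0936
finger_force: 0.0
```

Run:
```python
from m import *
cm,im=snap('wrist','w5'); o=robot.get_obs(); print(o['tool_pos'],o['ee_rot'],o['time'])
np.savez('w5.npz',K=cm[0],d=cm[1],T=cm[2])
p=proj(cm,[[.52,.371,.166],[.519,.158,.166]]); print(p)
a=[]
for u,v in p.round().astype(int):
    c=im[max(v-22,0):v+22,max(0,u-22):u+22]; a.append(cv2.resize(c,(300,300),interpolation=cv2.INTER_NEAREST)); print(max(0,u-22),max(v-22,0),c.shape)
cv2.imwrite('pics/v5.png',np.hstack(a+[cv2.resize(im,(200,150))[:, :].repeat(2,0)] ) if 1 else 0)
```

```text
[0.5278 0.2535 0.3514] [-3.1412  0.0005  1.5693] 20.7167
[[248.9037  57.1658]
 [249.4012 255.8186]]
227 35 (44, 44, 3)
227 234 (44, 44, 3)
```

View pics/v5.png

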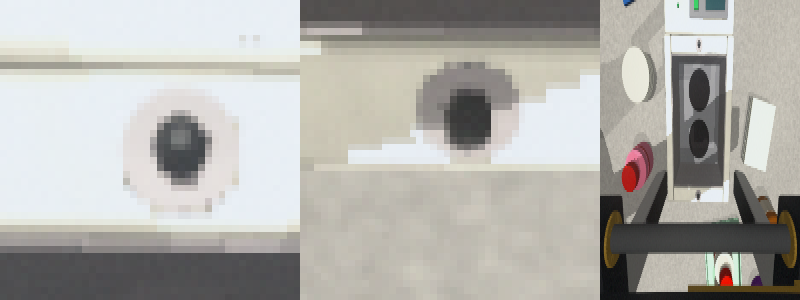

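The pins are seen nearly end-on: pin 1 at about (253.6,57) and pin 2 at about (251.6,250.5), each with a pale ring at its base.

Run:
```python
from m import *
z=np.load('w5.npz'); cm=(z['K'],z['d'],z['T']); im=cv2.imread('pics/w5.png')
print(cm[2][:3,3])
k=300/44
ring=np.array([[227+181.5/k,35+150/k],[227+168/k,234+110/k]])-.5
g=im.astype(int).sum(2); dk=[]
for u,v in ring:
    n,l,st,c=cv2.connectedComponentsWithStats((g<260).astype(np.uint8)[int(v)-9:int(v)+10,int(u)-9:int(u)+10]); i=l[9,9]; dk.append(c[i]+[int(u)-9,int(v)-9]); print('dark',st[i])
for n,q,h in(('ring',ring,.152),('pin',dk,.16)):
    w=onz(cm,q,h); e=w[0]-w[1]; print(n,np.array(q),w,'d',np.linalg.norm(e),'mid',w.mean(0),'yaw',np.degrees(np.arctan2(e[1],e[0]))-90)
```

```text
[0.528  0.3193 0.5298]
dark [  0   0  19  19 334]
dark [ 6  7  7  8 43]
ring [[253.12    56.5   ]
 [251.14   249.6333]] [[0.5241 0.3736 0.152 ]
 [0.5208 0.1596 0.152 ]] d 0.21402511193394674 mid [0.5224 0.2666 0.152 ] yaw -0.8835862395792162
pin [[252.9731  55.9132]
 [251.2326 250.7209]] [[0.524  0.373  0.16  ]
 [0.521  0.1617 0.16  ]] d 0.21138916676503935 mid [0.5225 0.2673 0.16  ] yaw -0.8091030227365934
```

Call:
arm_command --pt "0 -0.66 -0.08 -0.026" --pt "0 -0.66 -0.08 -0.026" --pt "0 -0.66 -0.08 -0.026" --pt "0 -0.66 -0.08 -0.026" --pt "0 -0.66 -0.08 -0.026" --pt "0 -0.66 -0.08 -0.026" --pt "0 -0.66 -0.08 -0.026" --pt "0 -0.66 -0.08 -0.026"

```text
time: 21.38
tool_pos: [0.5265, -0.0781, 0.3116]
ee_rot: [3.141, 0.0, 1.514]
wrist_force: [0.4, -0.2, -0.7]
width: 0.0938
finger_force: 0.0
```

Call:
arm_command --pt "0.006 -0.56 -0.21 -0.026" --pt "0.006 -0.56 -0.21 -0.026" --pt "0.006 -0.56 -0.21 -0.026" --pt "0.006 -0.56 -0.21 -0.026" --pt "0.006 -0.56 -0.21 -0.026" --pt "0.006 -0.56 -0.21 -0.026" --pt "0.006 -0.56 -0.21 -0.026" --pt "0.006 -0.56 -0.21 -0.026"

```text
time: 22.05
tool_pos: [0.5271, -0.3609, 0.2017]
ee_rot: [-3.135, -0.001, 1.454]
wrist_force: [-0.5, 0.7, -1.4]
width: 0.0939
finger_force: 0.0
```

Run:
```python
from m import *
cm,im=snap('wrist','w6'); o=robot.get_obs(); print(o['tool_pos'],o['ee_rot'],o['time'],o['qvel'].max())
np.savez('w6.npz',K=cm[0],d=cm[1],T=cm[2])
print(proj(cm,[[.5371,-.2362,.005],[.5133,-.4561,.005]]))
```

```text
[ 0.5275 -0.3594  0.2024] [-3.1359 -0.002   1.4548] 22.1 0.06244220749807428
[[253.3936  51.2234]
 [255.6509 252.4163]]
```

View pics/w6.png

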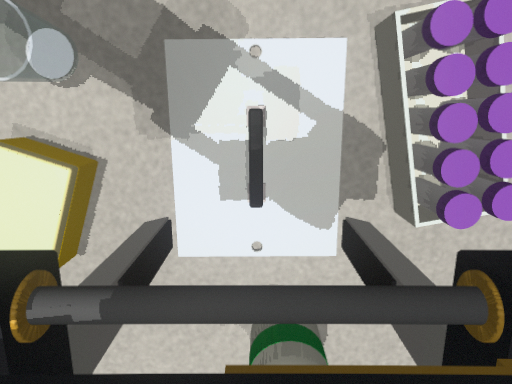

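The view shows the cover with holes at (255,50) and (257,246) and the handle bar from (256,108) to (256,207). The tube rack is clear on the right.

Run:
```python
from m import *
cm,im=snap('wrist','w7'); o=robot.get_obs(); print(o['tool_pos'],o['ee_rot'],o['time'],abs(o['qvel']).max())
g=im.astype(int).sum(2); q=[]
for u,v in((255,50),(257,246)):
    p=g[v-12:v+13,u-12:u+13]; m=(p<np.median(p)*.82)|(p<330)
    n,l,st,c=cv2.connectedComponentsWithStats(m.astype(np.uint8)); i=1+np.argmax(st[1:,4]*(np.hypot(*(c[1:]-12).T)<7))
    q.append(c[i]+[u-12,v-12]); print(st[i])
def rep(n,q,h):
    w=onz(cm,q,h); e=w[0]-w[1]; print(n,np.array(q),w,'d',np.linalg.norm(e),'mid',w.mean(0),'yaw',np.degrees(np.arctan2(e[1],e[0]))-90)
rep('hole',q,.004)
m,c,a=blob(g<150,(256,158)); k=max(cv2.findContours(m.astype(np.uint8),0,2)[0],key=cv2.contourArea)
b=cv2.boxPoints(cv2.minAreaRect(k)); b=b[np.argsort(b[:,1])]; print(a,b); rep('bar',[b[:2].mean(0),b[2:].mean(0)],.042)
```

```text
[ 0.5286 -0.3571  0.2043] [-3.138  -0.0023  1.4571] 22.15 0.05658818954942249
[ 5  9 13 14 59]
[ 6  9 11 10 88]
hole [[253.0847  53.8475]
 [255.9773 247.5909]] [[ 0.537  -0.2367  0.004 ]
 [ 0.515  -0.4491  0.004 ]] d 0.21352590789220074 mid [ 0.526  -0.3429  0.004 ] yaw -5.922169275892998
4 [[169. 242.]
 [168. 243.]
 [170. 243.]
 [169. 244.]]
bar [[168.5 242.5]
 [169.5 243.5]] [[ 0.4262 -0.4172  0.042 ]
 [ 0.4271 -0.4185  0.042 ]] d 0.0014943453152066644 mid [ 0.4266 -0.4179  0.042 ] yaw 34.77753764974817
```

Call:
arm_command --pt "0 0 0 0" --pt "0 0 0 0" --pt "0 0 0 0" --pt "0 0 0 0" --pt "0 0 0 0" --pt "0 0 0 0"

```text
time: 22.65
tool_pos: [0.5314, -0.3543, 0.2073]
ee_rot: [3.141, 0.001, 1.463]
wrist_force: [-0.6, -0.5, -0.4]
width: 0.0939
finger_force: 0.0
```

Run:
```python
from m import *
cm,im=snap('wrist','w8'); o=robot.get_obs(); print(o['tool_pos'],o['ee_rot'],o['time'],abs(o['qvel']).max())
g=cv2.cvtColor(im,cv2.COLOR_BGR2GRAY).astype(int); ps=proj(cm,[[.537,-.2367,.005],[.515,-.449,.005]]).round().astype(int); q=[];C=[]
for u,v in ps:
    C.append(cv2.resize(im[v-15:v+16,u-15:u+16],(310,310),interpolation=cv2.INTER_NEAREST))
    p=g[v-12:v+13,u-12:u+13]; n,l,st,c=cv2.connectedComponentsWithStats((p<np.median(p)*.8).astype(np.uint8))
    i=1+np.argmax(st[1:,4]*(np.hypot(*(c[1:]-12).T)<8)); k=cv2.findNonZero((l==i).astype(np.uint8))
    cc,r=cv2.minEnclosingCircle(k); q.append(np.array(cc)+[u-12,v-12]); print(u,v,st[i],cc,r)
w=onz(cm,q,.005); e=w[0]-w[1]; print(np.array(q),w,'d',np.linalg.norm(e),'mid',w.mean(0),'yaw',np.degrees(np.arctan2(e[1],e[0]))-90)
hb=im[95:225,225:290]; C.append(cv2.resize(hb,(155,310)))
m,c,a=blob(g<60,(255,158)); ys,xs=np.where(m); print('bar',a,xs.min(),xs.max(),ys.min(),ys.max())
cv2.imwrite('pics/v8.png',np.hstack(C))
```

```text
[ 0.5313 -0.3545  0.207 ] [3.141  0.0004 1.4632] 22.7 0.007226866212411171
250 60 [ 8  7 11 10 70] (13.0, 11.0) 5.831051826477051
251 250 [ 8  8 10  9 69] (12.534482955932617, 11.620689392089844) 5.059938907623291
[[251.      59.    ]
 [251.5345 249.6207]] [[ 0.5384 -0.2364  0.005 ]
 [ 0.5152 -0.4484  0.005 ]] d 0.21330008984154436 mid [ 0.5268 -0.3424  0.005 ] yaw -6.251184542643983
bar 354 246 257 147 187
```

View pics/v8.png

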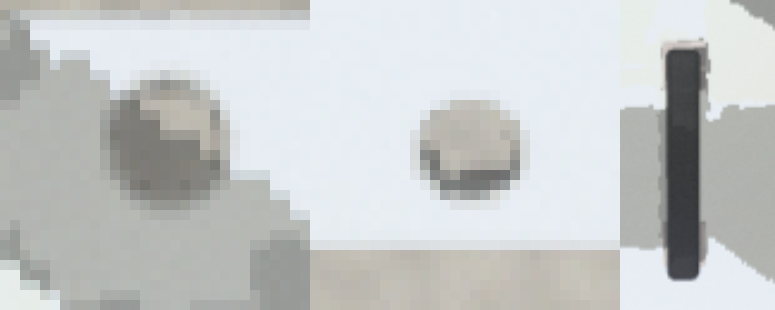

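Both holes are clear: hole 1 at about (251,59), hole 2 at about (251.4,249.5). They are 213 mm apart as expected, giving the cover centre (0.5268,-0.3424) and yaw -6.2°, which the tool already matches.

Call:
arm_command --pt "-0.009 0.024 -0.04 0" --pt "-0.009 0.024 -0.11 0" --pt "-0.009 0.024 -0.18 0" --pt "-0.009 0.024 -0.25 0" --pt "-0.009 0.024 -0.31 0" --pt "-0.009 0.024 -0.355 0" --pt "-0.009 0.024 -0.379 0" --pt "-0.009 0.024 -0.379 0"

```text
time: 23.37
tool_pos: [0.5245, -0.3414, 0.0132]
ee_rot: [-3.136, -0.004, 1.462]
wrist_force: [-0.0, 0.1, -0.1]
width: 0.094
finger_force: 0.0
```

Call:
arm_command --pt "0 0 0 0" --pt "0 0 0 0" --pt "0 0 0 0" --pt "0 0 0 0"

```text
time: 23.7
tool_pos: [0.5278, -0.3441, 0.0194]
ee_rot: [3.138, 0.002, 1.462]
wrist_force: [0.4, 0.2, 0.1]
width: 0.0939
finger_force: 0.0
```

Call:
arm_command --pt "0 0 0 0" --pt "0 0 0 0" --pt "0 0 0 0" --pt "0 0 0 0" --pt "0 0 0 0" --pt "0 0 0 0" --pt "0 0 0 0" --pt "0 0 0 0" --claw 1

```text
time: 24.37
tool_pos: [0.5265, -0.3431, 0.017]
ee_rot: [-3.142, -0.0, 1.462]
wrist_force: [-0.4, -0.1, -0.1]
width: 0.0443
finger_force: 0.0
```

Call:
arm_command --pt "0 0 0 0" --pt "0 0 0 0" --pt "0 0 0 0" --pt "0 0 0 0" --pt "0 0 0 0" --pt "0 0 0 0" --pt "0 0 0 0" --pt "0 0 0 0"

```text
time: 25.03
tool_pos: [0.5267, -0.3431, 0.0171]
ee_rot: [3.141, 0.0, 1.462]
wrist_force: [1.2, 0.2, 0.7]
width: 0.0137
finger_force: 30.0
```

Call:
arm_command --pt "0 0 0.02 0" --pt "0 0 0.06 0" --pt "0 0 0.12 0" --pt "0 0 0.19 0" --pt "0 0 0.26 0" --pt "0 0 0.33 0" --pt "0 0 0.39 0" --pt "0 0 0.43 0"

```text
time: 25.7
tool_pos: [0.5269, -0.3434, 0.2365]
ee_rot: [3.138, 0.002, 1.462]
wrist_force: [-0.2, 0.7, -3.4]
width: 0.0138
finger_force: 30.0
```

Call:
arm_command --pt "0 0.03 0 0.005" --pt "0 0.09 0 0.01" --pt "0 0.16 0 0.015" --pt "0 0.23 0 0.02" --pt "0 0.3 0 0.025" --pt "0 0.37 0 0.03" --pt "0 0.44 0 0.035" --pt "0 0.51 0 0.044"

```text
time: 26.37
tool_pos: [0.5246, -0.0851, 0.2296]
ee_rot: [-3.137, -0.002, 1.556]
wrist_force: [1.2, 0.0, -3.3]
width: 0.0138
finger_force: 30.0
```

Call:
arm_command --pt "0 0.07 0 0" --pt "0 0.14 0 0" --pt "0 0.21 0 0" --pt "0 0.28 0 0" --pt "-0.004 0.35 0 0" --pt "-0.008 0.42 0 0" --pt "-0.008 0.48 0 0" --pt "-0.008 0.54 0 0"

```text
time: 27.03
tool_pos: [0.5201, 0.1842, 0.2297]
ee_rot: [-3.137, 0.001, 1.556]
wrist_force: [0.9, -0.2, -3.2]
width: 0.0136
finger_force: 30.0
```

Call:
arm_command --pt "0 0.05 0 0" --pt "0 0.09 0 0" --pt "0 0.12 0 0" --pt "0 0.14 0 0" --pt "0 0.148 0 0" --pt "0 0.148 0 0" --pt "0 0.148 0 0" --pt "0 0.148 0 0"

```text
time: 27.7
tool_pos: [0.5227, 0.2548, 0.2321]
ee_rot: [3.141, 0.001, 1.553]
wrist_force: [-0.5, -0.6, -2.2]
width: 0.0136
finger_force: 30.0
```

Call:
arm_command --pt "0 0 0 0" --pt "0 0 0 0" --pt "0 0 0 0" --pt "0 0 0 0"

```text
time: 28.03
tool_pos: [0.5227, 0.2555, 0.2322]
ee_rot: [3.141, -0.0, 1.554]
wrist_force: [-0.2, 1.4, -2.1]
width: 0.0139
finger_force: 30.0
```

Call:
arm_command --pt "0 0.01 0 0" --pt "0 0.021 -0.01 0" --pt "0 0.021 -0.03 0" --pt "0 0.021 -0.05 0" --pt "0 0.021 -0.07 0" --pt "0 0.021 -0.085 0" --pt "0 0.021 -0.09 0" --pt "0 0.021 -0.09 0"

```text
time: 28.7
tool_pos: [0.5218, 0.266, 0.1853]
ee_rot: [-3.139, 0.001, 1.554]
wrist_force: [0.1, 0.5, -3.0]
width: 0.0141
finger_force: 30.0
```

Call:
arm_command --pt "0 0 0 0" --pt "0 0 0 0" --pt "0 0 0 0" --pt "0 0 0 0"

```text
time: 29.03
tool_pos: [0.5229, 0.2665, 0.1878]
ee_rot: [3.14, -0.001, 1.554]
wrist_force: [-0.9, 0.2, -3.4]
width: 0.014
finger_force: 30.0
```

Run:
```python
from m import *
cm,im=snap('wrist','w9'); o=robot.get_obs(); print(o['tool_pos'],o['ee_rot'],o['time'],o['wrist_force'])
T=o['tool_pos']; y=np.array([-np.sin(np.radians(-.9)),np.cos(np.radians(-.9)),0])
b=T-[0,0,.0171]+.0007*y
h=proj(cm,[b+.107*y+[0,0,.005],b-.107*y+[0,0,.005]]); t=proj(cm,[[.5241,.3736,.166],[.5208,.1596,.166]]); print(h,t)
C=[]
for u,v in h.round().astype(int): C.append(cv2.resize(im[max(0,v-25):v+26,u-25:u+26],(300,300),interpolation=cv2.INTER_NEAREST)); print(u-25,max(0,v-25))
cv2.imwrite('pics/v9.png',np.hstack(C))
```

```text
[0.5228 0.2664 0.1877] [ 3.1405 -0.0004  1.5542] 29.0833 [ 0.1783 -0.0246 -3.3807]
[[256.2683  26.2196]
 [256.9126 380.525 ]] [[255.5244  31.5906]
 [256.3873 370.3803]]
231 1
232 356
```

View pics/v9.png

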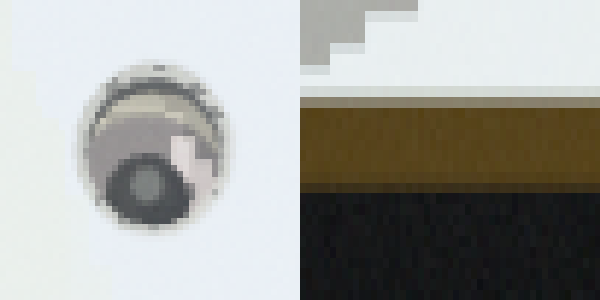

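Through hole 1 the pin tip shows at (255.7,31.8), where predicted (255.5,31.6), and the hole centre is at (256.7,25.2), predicted (256.3,26.2). The fit is aligned, so I'll lower.

Call:
arm_command --pt "0 0 -0.006 0" --pt "0 0 -0.012 0" --pt "0 0 -0.018 0" --pt "0 0 -0.024 0" --pt "0 0 -0.028 0" --pt "0 0 -0.031 0" --pt "0 0 -0.033 0" --pt "0 0 -0.033 0"

```text
time: 29.75
tool_pos: [0.5224, 0.2663, 0.1702]
ee_rot: [-3.141, 0.0, 1.554]
wrist_force: [1.2, 0.1, -2.7]
width: 0.0136
finger_force: 30.0
```

Call:
arm_command --pt "0 0 -0.002 0" --pt "0 0 -0.004 0" --pt "0 0 -0.005 0" --pt "0 0 -0.005 0" --pt "0 0 -0.005 0"

```text
time: 30.17
tool_pos: [0.5228, 0.2665, 0.1691]
ee_rot: [3.14, -0.0, 1.554]
wrist_force: [-2.4, -1.0, 2.0]
width: 0.0136
finger_force: 30.0
```

Call:
arm_command --pt "0 0 -0.001 0" --pt "0 0 -0.001 0" --pt "0 0 -0.001 0"

```text
time: 30.42
tool_pos: [0.5228, 0.2665, 0.169]
ee_rot: [3.14, -0.001, 1.554]
wrist_force: [-1.8, -0.9, 6.4]
width: 0.0138
finger_force: 30.0
```

Call:
arm_command --pt "0 0 0 0" --pt "0 0 0 0" --pt "0 0 0 0" --pt "0 0 0 0" --pt "0 0 0 0" --pt "0 0 0 0" --pt "0 0 0 0" --pt "0 0 0 0" --claw 0

```text
time: 31.08
tool_pos: [0.5226, 0.2664, 0.1675]
ee_rot: [3.142, 0.0, 1.554]
wrist_force: [1.8, 0.6, -0.1]
width: 0.0636
finger_force: 0.0
```

Call:
arm_command --pt "0 0 0.02 0" --pt "0 0 0.06 0" --pt "0 0 0.12 0" --pt "0 0 0.19 0" --pt "0 0 0.26 0" --pt "0 0 0.33 0" --pt "0 0 0.35 0" --pt "0 0 0.35 0"

```text
time: 31.75
tool_pos: [0.5236, 0.2668, 0.3487]
ee_rot: [3.132, -0.004, 1.554]
wrist_force: [-0.3, 0.4, 0.5]
width: 0.0938
finger_force: 0.0
```

Call:
arm_command --pt "0 0 0 0" --pt "0 0 0 0" --pt "0 0 0 0" --pt "0 0 0 0"

```text
time: 32.08
tool_pos: [0.5221, 0.2662, 0.3404]
ee_rot: [-3.138, 0.002, 1.554]
wrist_force: [0.2, -0.7, 0.7]
width: 0.0942
finger_force: 0.0
```

Run:
```python
from m import *
cm,im=snap('wrist','w10'); o=robot.get_obs(); print(o['tool_pos'],o['ee_rot'],o['time'],abs(o['qvel']).max())
cs,s=snap('scene','scene2')
print(proj(cm,[[.5241,.3736,.157],[.5208,.1596,.157]]))
cv2.imwrite('pics/v10.png',np.hstack([cv2.resize(im,(400,300)),cv2.resize(s[150:300,220:420],(400,300))]))
```

```text
[0.5222 0.2662 0.3407] [-3.1386  0.0013  1.5543] 32.1333 0.01121311830571791
[[257.5977  67.3788]
 [257.8394 265.2582]]
```

View pics/v10.png

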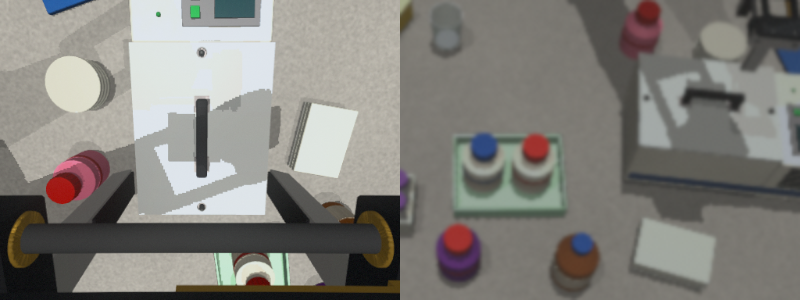

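The cover is seated flat with pins showing in both holes, at (201,52) and (201,207), and both bottles stand upright in the tray.

```bash
python3 -c "
from bench import robot
print(robot.close_job())"
```

```text
the job is handed in; nothing more can be done
None
```

The job is handed in, but no verdict came back: I hefted both bottles as under half full (red about 230 g, blue about 185 g) and stood them in the tray, and the cover is on the cooler with both pins through its holes.

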